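# Release the snap tab and push the terminal cover off

## Task

Uncover the terminals of the grey terminal box: with a fingertip press in the snap tab on top of the housing and, while it is held down, push the released cover straight off its seat, away from the housing, until it stands on the bench wholly clear of the terminal deck; then take the hand away so that the tab springs back. Only press and push: do not grip, lift or tip the cover, do not force it while the tab still locks it, and do not shift the tools lying around the box.

Things in the scene. Friction and masses are not known exactly. Their poses are not given: they have to be found in the camera images.
- term_box: Grey terminal box screwed to the bench, 120 mm wide (x). Origin on the bench, mid-width, where its halves meet; the cover comes off along +y. Closed housing, 50 mm high: y -95 to 0 mm, a cable gland on its -y end. Terminal deck, 110 mm wide, 22 mm high: y 0 to 88 mm, with a terminal strip (top at 40 mm), all under the cover at first.
- snap_tab (a joint): Bending of the black snap tab, rad: 0 = up, its nose 3.5 mm above the lower edge of the cover's push face and locking it; from 0.05 the cover is free; 0.11 = stop. Springs back. Middle of the pad: free at 2.7 mm down, stop at 5.8 mm (press 4 to 5); 1.2 N to start, 3.5 N to free, 6 N at the stop. Once the cover is 3 mm out with the tab held down, it cannot lock again.
- tab_pad (a point): Middle of the top of the snap tab's ribbed thumb pad, 30 mm wide (box x) by 32 mm long (box y), 58 mm above the bench, 8 mm above the housing's top; fully pressed it is still 2 mm proud. It bends about a line 53 mm away towards -y. The pad ends 16 mm from here towards the cover; the cover's push face is 23.5 mm from here in box +y.
- cover: Loose grey terminal cover: a hood 120 (x) x 94 (y) x 80 mm high, about 0.2 kg, open below, standing on the bench on its side skirts round the deck with 2 mm play; walls 3 to 4 mm. Origin under its centre at bench height; seated, it lies at y = 48.5 mm in the box's frame, axes alike. It slides only in box +y and is clear of the deck after 88 mm or more.
- push_face (a point): Middle of the cover's upright face towards the housing (it looks to box -y): 120 mm wide, 52 to 80 mm above the bench, this point at 66 mm. A fingertip holding the pad down meets this face when moved in box +y, and can go on at the same height over the housing's end and the deck, pushing the cover before it.
- side_cutters: Bystander, not to be moved: pair of side cutters with orange handles, 139 x 69 x 13 mm, lying loose on the near side of the box. Origin under its centre.
- tape_black: Bystander, not to be moved: roll of black tape, 62 mm across, 19 mm high, lying loose on the far side of the box. Origin under its centre.
- marker: Bystander, not to be moved: black marker pen, 138 mm long, 17 mm thick, lying loose on the near side, beside the cover's path. Origin under its centre.
There are look-alikes about, which are no part of the job. Leave any turquoise or yellow look-alike of the cover alone.

How it is judged:
On the way, in this order (a step that is already met when the one before it is completed fails the run):
1. the snap tab is pressed in while the cover is still on its seat (value of joint snap_tab above 0.05 rad and y of cover in the frame of term_box below 0.0535 m), for 0.05 s.
2. the cover has been pushed off the terminal deck (y of cover in the frame of term_box above 0.136 m), for 0.1 s.
At the end, for the whole second after the job is handed in: The cover stands upright (within 5 degrees) and at rest on the bench, in line with the box (within 60 mm sideways), its centre 136 to 300 mm from the box's origin along the box's +y, so that it is off the deck; the snap tab has sprung back up (below 0.02 rad) (y of cover in the frame of term_box between 0.136 and 0.3 m and x of cover in the frame of term_box between -0.06 and 0.06 m and height (world z) of cover below 0.006 m and angle between cover's own z axis and vertical below 0.08 rad and linear speed of cover below 0.02 m/s and value of joint snap_tab below 0.02 rad); the robot touches nothing.
It fails at once if the cover is lifted off the bench by more than 12 mm (height (world z) of cover above 0.012 m).
It fails at once if the cover is tipped by more than 15 degrees (angle between cover's own z axis and vertical above 0.26 rad).
It fails at once if the cover is forced (pushed with more than 40 N) (contact force between any of the arm, the fingers and cover above 40 N).
It fails at once if a tool lying by the box is shifted by more than 20 mm (distance of any of side_cutters, tape_black, marker from where it was at the start of the episode above 0.02 m).
It also fails if it takes over 38 s, if anything falls off the work surface, if the arm or the gripper's body presses on something with over 40 N, if the wrist force passes 120 N, or if a joint passes its speed limit or range.

## Robot

A 7-joint arm with a two-finger parallel gripper is mounted at the origin on a cart in front of the work surface, level with it; the furniture and walls round the work are solid. World frame = base frame: x ahead of the robot, y to its left, z up, the work surface at z = 0. Lengths are in m, angles in rad, forces in N, time in s.
With the tool pointing down it reaches from about 0.4 to 0.875 m from the base axis. Payload 19.3 kg.
Tool frame: the origin (TCP) lies midway between the tips of the shut fingers; the grasp point (between the pads) lies 19 mm behind it; x points along the fingers, y is the direction in which the jaws open and shut, and the axes are right-handed (so a half turn about x gives the same grasp; the last joint's range is limited). The gripper opens to 85 mm and grips with 20 to 120 N. Pads are 22 mm wide; open, the fingers measure 114 mm over their backs; the gripper's body (76 mm by 85 mm) begins 54 mm behind the grasp point. The pads swing forward as they close: fully open they stand 13 mm farther back than shut.
Start: joints at [-1.216, 0.521, -0.036, 1.599, 0.021, 1.021, -0.113], TCP at [0.258, 0.569, 0.231] pointing down, gripper open.
Joint ranges: [-2.91, 2.91], [-0.3, 2.13], [-1.5, 1.42], [0.17, 2.43], [-1.26, 4.41], [0.16, 1.93], [-2.52, 2.52]. Speed limits (rad/s): [1.89, 1.89, 2.39, 2.39, 3.01, 3.01, 3.01].

## Interface

Orientations are given as [roll, pitch, yaw] about the fixed x, y, z axes, in that order (R = Rz(yaw) Ry(pitch) Rx(roll)).
In Python, from workcell import telemetry, vision, workorder gives the robot as it stands. The module is installed in compiled form; this text tells all that it offers.
- The arm moves only by the tool play_rows, never from a script. Its argument "deltas" is a list of rows, each a list of 7 numbers: the shift along the world's x, y, z in mm, then the turn, a rotation vector about the world's x, y, z in degrees, then the finger opening in mm, from 0 to 85.4. In form: [[x, y, z, wx, wy, wz, jaw], ...]. A call has 1 to 8 rows; each row shifts and turns the commanded pose from where the row before left it; what a row does not reach is not made up. A row lasts 1/8 s, in which the tool goes at most 62.5 mm and 10.7 degrees, less where a joint would pass 70% of its speed; a pose out of reach is approached as far as the arm can. A call with a gripper value outside its range is refused whole. The fingers move at their own pace and stop on an object; "grip_force" is the grip in N (left out, the last holds). Time passes only in rows, so rows that do not move let the fingers close. It gives the time, the measured TCP pose, the force and the opening at its end, in the units of the state.
- telemetry.observe(): the state, without advancing time (a new reading comes with each control period).
- vision.grab_frame(name): name is "scene" or "top" or "wrist"; returns the picture (400x640x3 uint8, red, green, blue); there is no depth.
- vision.camera_info(name): a dict with "mtx" (3x3 intrinsics, pixels), "rvec" (rotation vector, rad) and "tvec" (3), from world to camera coordinates, as OpenCV has them. Camera axes: x right, y down, z forward; pixel columns grow to the right and rows downward; lengths in m; the calibration is good to about 2 mm. A picture is of the moment at which its call begins: read the wrist's pose just before it. camera_info takes no time and is no camera call; for the wrist camera it gives the pose at the moment of the call.
- workorder.job_done(): hands the job in, once; it reports no verdict.
The state is a dict: "clock": time; "qpos": joint angles; "qd": joint speeds; "joint_efforts": joint torques, N m; "position": TCP position; "tool_rot": TCP orientation; "force": force on the tool from outside, world axes, zero at the start; "moment": the same for the moment, N m; "grip_width": finger opening in m.
Only numpy, scipy, OpenCV 4.12 (cv2) and the standard library are available. Lean on these libraries where they do the work, as an engineer would, in place of code of your own. Each camera call takes 0.05 s, during which the arm holds its last target. There are 200 camera calls.

## Working session

There is one attempt and no reset: what is moved stays moved. The work goes in short steps, Python scripts to look and compute and a tool call to move; the robot and the scene stay as the last step left them, time stands still between calls to the robot, and variables do not carry over. Pictures are saved under pics/ and viewed, about 8 in all and at most 12, crops included, and the job is handed in when it is done.

Besides the shell and the picture viewer there is one more tool, called after ">>>" by a JSON object that holds its "api" and its "payload". play_rows: Moves the arm, as the interface text tells. Its arguments: {"type":"object","properties":{"deltas":{"type":"array","items":{"type":"array","items":{"type":"number"}}},"grip_force":{"type":"number"}},"required":["deltas"]}

```bash
mkdir -p pics; cat > h.py <<'E'
import numpy as np, cv2
from workcell import telemetry, vision, workorder
def cam(n):
    c=vision.camera_info(n); K=np.array(c['mtx'],float); R=cv2.Rodrigues(np.array(c['rvec'],float))[0]; t=np.array(c['tvec'],float).ravel(); return K,R,t
def ray(n,uv,z,c=None):
    K,R,t=c or cam(n); o=-R.T@t; d=R.T@np.linalg.inv(K)@np.array([uv[0],uv[1],1.]); return o+d*(z-o[2])/d[2]
def proj(n,p,c=None):
    K,R,t=c or cam(n); q=K@(R@np.array(p)+t); return q[:2]/q[2]
def grab(n,f):
    im=cv2.cvtColor(vision.grab_frame(n),cv2.COLOR_RGB2BGR); cv2.imwrite('pics/'+f,im); return im
E
python3 - <<'E'
from h import *
s=telemetry.observe(); print(s)
for n in('top','scene'):
    grab(n,n+'1.png'); K,R,t=cam(n); print(n,K[0,0],-R.T@t,R[2])
E
```

```text
{'clock': 0.0, 'qpos': array([-1.21621229,  0.52204387, -0.03630065,  1.60001572,  0.02121945,
        1.02108309, -0.11279913]), 'qd': array([-2.54155781e-03,  9.68444535e-04,  9.95168952e-04,  2.18503140e-05,
       -1.65438188e-03, -6.71156609e-04,  5.62640401e-04]), 'joint_efforts': array([ 1.65654248e-03, -9.27127934e+01,  1.98055789e+00, -3.69914639e+01,
        1.77484425e-02,  8.54061625e-03, -2.55132875e-05]), 'position': array([0.25749017, 0.56912014, 0.23070467]), 'tool_rot': array([-1.47383375,  1.56963158, -1.89863978]), 'force': array([-0.21749769, -1.37341457,  0.2252366 ]), 'moment': array([ 0.02323987, -0.01722479,  0.01390285]), 'grip_width': 0.0855511019427553}
top 445.95579295933794 [ 0.37231569 -0.03580986  1.25426882] [ 0.17730218 -0.00480848 -0.98414471]
scene 488.44185352242215 [-0.37538272 -0.74706961  0.73634303] [ 0.69076145  0.53995914 -0.48092905]
```

View pics/top1.png

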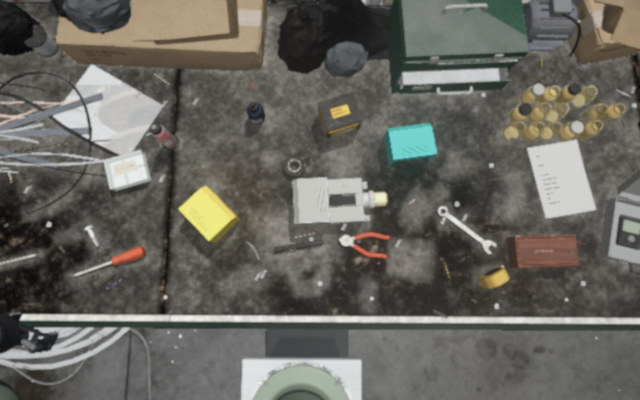

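View pics/scene1.png

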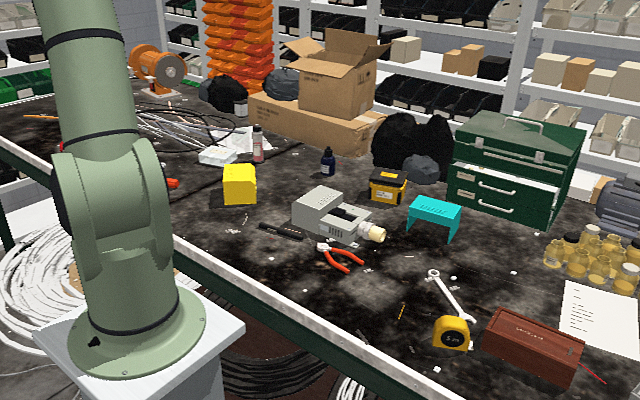

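The top view shows the box at about (295–385, 178–222). The gland is at right (378,199), the black tab at about (343,200) and the grey cover at left (293–332). The cover comes off to image left, which is roughly world +y. The marker (297,243) and cutters (365,244) are on the near side, and the tape roll (293,166) on the far side.

```bash
python3 - <<'E'
from h import *
a=cv2.imread('pics/top1.png')[150:270,230:420]; b=cv2.imread('pics/scene1.png')[175:275,250:400]
cv2.imwrite('pics/c1.png',cv2.resize(a,None,fx=4,fy=4,interpolation=2))
cv2.imwrite('pics/c2.png',cv2.resize(b,None,fx=5,fy=5,interpolation=2))
E
```

```text
(no output)
```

View pics/c1.png

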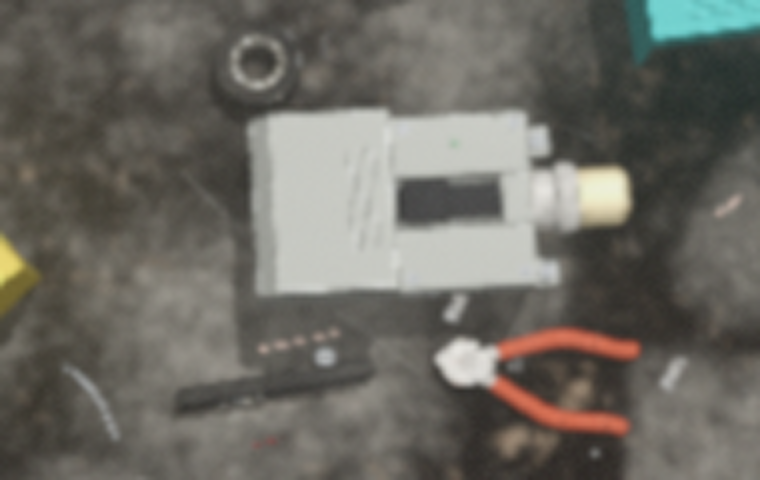

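View pics/c2.png

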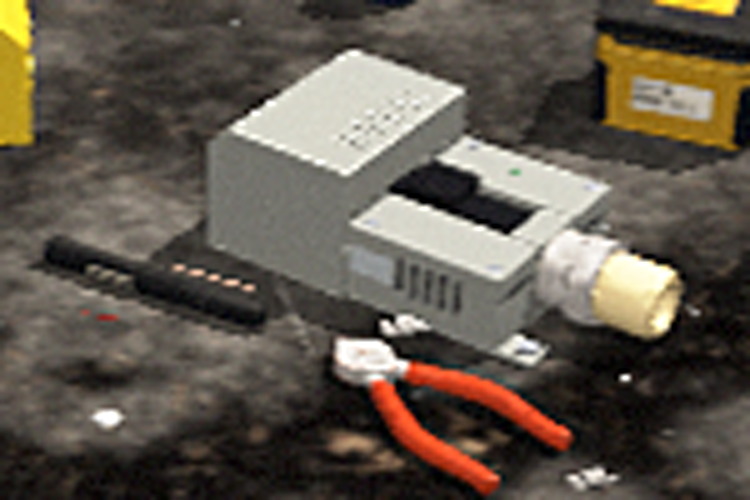

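The crops show the cover's top corners at about (387,110), (401,289), (267,115) and (273,293) in crop c1. The housing's end corners are (526,113) and (540,283), and the pad is at (400–450, 178–222). Next I cast rays.

```bash
python3 - <<'E'
from h import *
f=lambda u,v:(230+(u+.5)/4-.5,150+(v+.5)/4-.5)
g=lambda u,v:(250+(u+.5)/5-.5,175+(v+.5)/5-.5)
ct=[ray('top',f(*p),.08)[:2] for p in [(387,110),(401,289),(273,293),(267,115)]]
hs=[ray('top',f(*p),.05)[:2] for p in [(526,113),(540,283)]]
pad=ray('top',f(425,200),.058)[:2]
sc=[ray('scene',g(*p),.08)[:2] for p in [(466,92),(345,175),(230,127),(352,49)]]
for n,v in(('cover',ct),('scenecover',sc),('hs',hs),('pad',[pad])): print(n,np.round(v,4).tolist())
for c in(ct,sc):
    c=np.array(c); print('ctr',c.mean(0),'widths',[np.linalg.norm(c[i]-c[(i+1)%4]) for i in range(4)])
    w=(c[0]+c[3])-(c[1]+c[2]); print('yaw x-axis far',np.degrees(np.arctan2(w[1],w[0])))
    l=(c[2]+c[3])-(c[0]+c[1]); print('yaw y',np.degrees(np.arctan2(-l[0],l[1])))
for n,p in(('tape',(257,68)),('marker a',(177,402)),('marker b',(370,366)),('cut tip',(440,360)),('cut',(638,345))): print(n,ray('top',f(*p),.01)[:2])
K,R,t=cam('wrist'); print('wristcam',-R.T@t,R)
E
```

```text
cover [[0.6308, -0.0643], [0.5097, -0.0737], [0.5066, 0.0109], [0.6269, 0.0165]]
scenecover [[0.6271, -0.0661], [0.5105, -0.0708], [0.5106, 0.0092], [0.6267, 0.0151]]
hs [[0.6359, -0.161], [0.5179, -0.1691]]
pad [[0.5732, -0.0907]]
ctr [ 0.56852102 -0.02763506] widths [np.float64(0.12148344924621647), np.float64(0.08468799841289568), np.float64(0.1204326262192693), np.float64(0.08086156166746675)]
yaw x-axis far 3.562200525957336
yaw y 2.4476152377690035
ctr [ 0.56871748 -0.02815245] widths [np.float64(0.11662658225899816), np.float64(0.07997484649483187), np.float64(0.1162414990066094), np.float64(0.08114089240578193)]
yaw x-axis far 2.6039020676652047
yaw y 0.1279438520647489
tape [0.67647493 0.02724944]
marker a [0.43839662 0.07921948]
marker b [ 0.46397662 -0.05440505]
cut tip [ 0.46840151 -0.10312862]
cut [ 0.47958216 -0.24134873]
wristcam [0.18783431 0.60110628 0.3724851 ] [[ 0.41214251  0.91111719 -0.00200296]
 [ 0.86933743 -0.39258351  0.30021762]
 [ 0.27274711 -0.12547369 -0.95386863]]
```

```bash
cat >> h.py <<'E'
from scipy.spatial.transform import Rotation as Ro
YAW=np.radians(3.4); PAD=np.array([.5720,-.0920]); YB=np.array([-np.sin(YAW),np.cos(YAW)]); XB=np.array([np.cos(YAW),np.sin(YAW)])
def state():
    s=telemetry.observe(); p=s['position']; M=Ro.from_euler('xyz',s['tool_rot']).as_matrix(); d=p[:2]-PAD
    jy=np.degrees(np.arctan2(M[1,1],M[0,1]))
    print('t',round(s['clock'],2),'p mm',np.round(p*1e3,1),'rel pad (xb,yb)',np.round(1e3*np.array([d@XB,d@YB]),1),'toolx',np.round(M[:,0],3),'jaw deg',round(jy,1),'F',np.round(s['force'],1),'w',round(s['grip_width'],3),'q7',round(s['qpos'][6],2))
E
python3 -c "
from h import *
state()"
```

```text
t 0.1 p mm [257.5 569.2 230.8] rel pad (xb,yb) [-274.7  678.7] toolx [-0.    -0.001 -1.   ] jaw deg 65.7 F [-0.1 -1.1  0.4] w 0.085 q7 -0.11
```

>>> {"api": "play_rows", "payload": {"deltas": [[20,-41,0,0,0,-3.9,0],[20,-41,0,0,0,-3.9,0],[20,-41,0,0,0,-3.9,0],[20,-41,0,0,0,-3.9,0],[20,-41,0,0,0,-3.9,0],[20,-41,0,0,0,-3.9,0],[20,-41,0,0,0,-3.9,0],[20,-41,0,0,0,-3.9,0]], "grip_force": 40}}

```text
clock: 1.1
position: [0.418, 0.24, 0.2312]
tool_rot: [-1.705, 1.571, -2.676]
force: [-0.2, 0.2, 1.0]
grip_width: -0.0002
```

>>> {"api": "play_rows", "payload": {"deltas": [[19,-41,0,0,0,-3.9,0],[19,-41,0,0,0,-3.9,0],[19,-41,0,0,0,-3.9,0],[19,-41,0,0,0,-3.9,0],[19,-41,0,0,0,-3.9,0],[19,-41,-10,0,0,-3.9,0],[19,-41,-10,0,0,-3.9,0],[19,-39,-10,0,0,-3.8,0]]}}

```text
clock: 2.1
position: [0.57, -0.086, 0.2008]
tool_rot: [-1.567, 1.57, -3.082]
force: [0.7, 0.9, -0.3]
grip_width: -0.0003
```

>>> {"api": "play_rows", "payload": {"deltas": [[0,0,-30,0,0,0,0],[0,0,-30,0,0,0,0],[0,0,0,0,0,0,0]]}}

```text
clock: 2.48
position: [0.5684, -0.0845, 0.1396]
tool_rot: [-1.633, 1.567, 3.137]
force: [1.0, 0.1, 0.3]
grip_width: 0.0001
```

```bash
python3 - <<'E'
from h import *
state()
w=grab('wrist','w1.png'); c=cam('wrist')
print('pad px',proj('wrist',[*PAD,.058],c),'face',proj('wrist',[*(PAD+.0235*YB),.066],c), 'tcp',proj('wrist',telemetry.observe()['position'],c))
t=grab('scene','s2.png'); cv2.imwrite('pics/s2c.png',cv2.resize(t[130:280,230:430],None,fx=3,fy=3,interpolation=2))
cv2.imwrite('pics/both.png',np.vstack([cv2.resize(w,(448,280)),cv2.resize(t[150:290,240:464],(448,280),interpolation=2)]))
E
```

```text
t 2.48 p mm [568.4 -84.5 139.6] rel pad (xb,yb) [-3.2  7.7] toolx [-0.004  0.    -1.   ] jaw deg 3.4 F [1.  0.1 0.3] w 0.0 q7 0.35
pad px [321.79978529 223.97504065] face [321.95691883 195.50349493] tcp [318.10980503 270.79266247]
```

View pics/both.png

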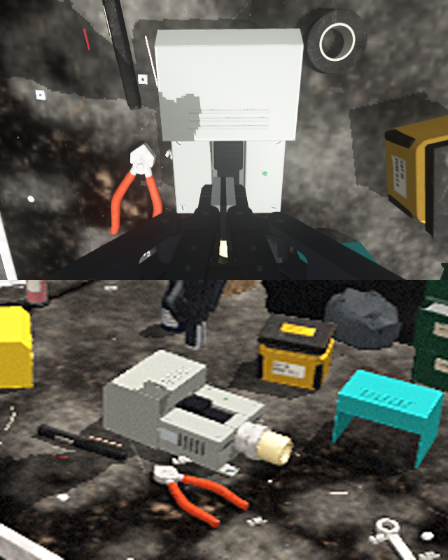

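The wrist view is 0.7 scale. It shows the cover's face edge at row ~140 (full-size row ~200) from col 155 to 302, and the pad at (228,157). The prediction was (322,224) full-size and I see (326,224), so the model agrees to within a few mm. The edge is level in the picture, so the yaw is right.

```bash
python3 - <<'E'
from h import *
c=cam('wrist')
for p in[(222,200),(431,200)]: 
    d=ray('wrist',p,.08,c)[:2]-PAD; print('edge',1e3*d@XB,1e3*d@YB)
for p in[(306,224),(347,224),(326,224)]:
    d=ray('wrist',p,.058,c)[:2]-PAD; print('pad',1e3*d@XB,1e3*d@YB)
w=cv2.imread('pics/w1.png'); g=cv2.cvtColor(w,cv2.COLOR_BGR2GRAY)
cv2.imwrite('pics/w1c.png',cv2.resize(w[170:320,210:440],None,fx=3,fy=3,interpolation=2))
E
```

```text
edge -63.065971856988924 24.17374706177867
edge 69.99410908035749 24.091316797655114
pad -10.674002141689291 -0.4303736378802424
pad 18.91693167999475 -0.4474686098538156
pad 3.7611058882139816 -0.43871294101592323
```

View pics/w1c.png

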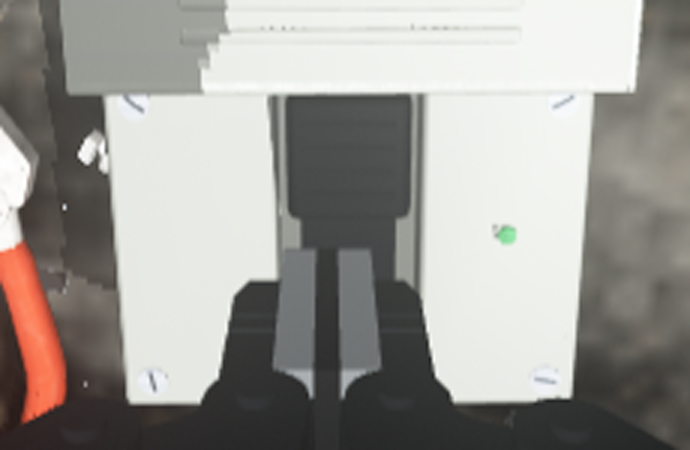

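Face at +24 and the pad 3.5 mm further in box x. I'll correct and descend to just above the pad.

>>> {"api": "play_rows", "payload": {"deltas": [[6.5,0.5,-15,0,0,0,0],[0,0,-20,0,0,0,0],[0,0,-20,0,0,0,0],[0,0,-17,0,0,0,0],[0,0,-4,0,0,0,0],[0,0,0,0,0,0,0],[0,0,0,0,0,0,0]]}}

```text
clock: 3.45
position: [0.5765, -0.0841, 0.0659]
tool_rot: [1.468, 1.57, -0.045]
force: [0.2, 0.5, 0.2]
grip_width: 0.0001
```

```bash
python3 -c "
from h import *
state()"
```

```text
t 3.45 p mm [576.5 -84.1  65.9] rel pad (xb,yb) [5.  7.6] toolx [ 0.001 -0.    -1.   ] jaw deg 3.4 F [0.2 0.5 0.2] w 0.0 q7 0.38
```

>>> {"api": "play_rows", "payload": {"deltas": [[-1,0,-4,0,0,0,0],[0,0,-4,0,0,0,0],[0,0,0,0,0,0,0],[0,0,0,0,0,0,0]]}}

```text
clock: 3.95
position: [0.5751, -0.084, 0.0573]
tool_rot: [-2.613, 1.571, 2.158]
force: [0.7, 0.4, 1.4]
grip_width: -0.0
```

>>> {"api": "play_rows", "payload": {"deltas": [[0,0,-1,0,0,0,0],[0,0,-1,0,0,0,0],[0,0,0,0,0,0,0]]}}

```text
clock: 4.32
position: [0.5751, -0.0839, 0.0553]
tool_rot: [-2.99, 1.571, 1.781]
force: [-1.2, 2.5, 3.4]
grip_width: -0.0004
```

>>> {"api": "play_rows", "payload": {"deltas": [[0,0,-1,0,0,0,0],[0,0,-1,0,0,0,0],[0,0,0,0,0,0,0],[0,0,0,0,0,0,0]]}}

```text
clock: 4.82
position: [0.5751, -0.0839, 0.0533]
tool_rot: [-3.092, 1.571, 1.679]
force: [-0.6, 4.2, 4.2]
grip_width: 0.0003
```

>>> {"api": "play_rows", "payload": {"deltas": [[-0.1,2,0,0,0,0,0],[-0.1,2,0,0,0,0,0],[-0.1,2,0,0,0,0,0],[0,0,0,0,0,0,0]]}}

```text
clock: 5.32
position: [0.5748, -0.078, 0.0533]
tool_rot: [-0.481, 1.571, -1.993]
force: [-0.5, -2.6, 4.1]
grip_width: 0.0
```

>>> {"api": "play_rows", "payload": {"deltas": [[-0.1,2,0,0,0,0,0],[-0.1,2,0,0,0,0,0],[0,0,0,0,0,0,0]]}}

```text
clock: 5.7
position: [0.5746, -0.0738, 0.0533]
tool_rot: [-2.584, 1.571, 2.187]
force: [-0.2, -2.0, 4.3]
grip_width: -0.0003
```

>>> {"api": "play_rows", "payload": {"deltas": [[-0.2,3,0,0,0,0,0],[-0.2,4,0,0,0,0,0],[-0.3,5,0,0,0,0,0],[-0.3,5,0,0,0,0,0],[-0.3,5,0,0,0,0,0],[-0.3,5,0,0,0,0,0],[-0.2,3,0,0,0,0,0],[0,0,0,0,0,0,0]]}}

```text
clock: 6.7
position: [0.5727, -0.0434, 0.0531]
tool_rot: [-2.365, 1.57, 2.407]
force: [-0.2, 0.9, -0.4]
grip_width: -0.0001
```

```bash
python3 - <<'E'
from h import *
state()
w=grab('wrist','w2.png'); t=grab('scene','s3.png')
cv2.imwrite('pics/both2.png',np.vstack([cv2.resize(w,(448,280)),cv2.resize(t[150:290,240:464],(448,280),interpolation=2)]))
E
```

```text
t 6.7 p mm [572.7 -43.4  53.1] rel pad (xb,yb) [ 3.5 48.4] toolx [-0.  0. -1.] jaw deg 3.4 F [-0.2  0.9 -0.4] w -0.0 q7 0.33
```

View pics/both2.png

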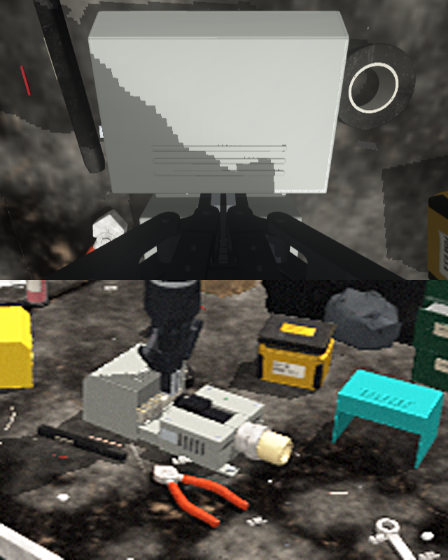

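The cover has come off about 35 mm, straight and upright, and the terminals are visible. The tape and marker are clear of it. I'll continue.

>>> {"api": "play_rows", "payload": {"deltas": [[-0.2,3,0,0,0,0,0],[-0.3,5,0,0,0,0,0],[-0.3,5,0,0,0,0,0],[-0.3,5,0,0,0,0,0],[-0.3,5,0,0,0,0,0],[-0.3,5,0,0,0,0,0],[-0.3,5,0,0,0,0,0],[-0.3,5,0,0,0,0,0]]}}

```text
clock: 7.8
position: [0.5705, -0.0057, 0.0533]
tool_rot: [-2.264, 1.571, 2.507]
force: [1.0, -1.8, 0.2]
grip_width: -0.0003
```

>>> {"api": "play_rows", "payload": {"deltas": [[-0.3,5,0,0,0,0,0],[-0.3,5,0,0,0,0,0],[-0.3,5,0,0,0,0,0],[-0.3,5,0,0,0,0,0],[-0.3,5,0,0,0,0,0],[-0.2,3,0,0,0,0,0],[0,0,0,0,0,0,0],[0,0,0,0,0,0,0]]}}

```text
clock: 8.8
position: [0.5688, 0.0219, 0.0533]
tool_rot: [-2.416, 1.571, 2.354]
force: [0.5, 0.2, -0.2]
grip_width: -0.0001
```

```bash
python3 - <<'E'
from h import *
state()
E
```

```text
t 8.8 p mm [568.8  21.9  53.3] rel pad (xb,yb) [  3.6 113.9] toolx [-0.  0. -1.] jaw deg 3.4 F [ 0.5  0.2 -0.2] w -0.0 q7 0.23
```

>>> {"api": "play_rows", "payload": {"deltas": [[0.3,-5,0,0,0,0,0],[0.6,-10,0,0,0,0,0],[0,0,30,0,0,0,0],[0,0,45,0,0,0,0],[0,0,45,0,0,0,0],[0,-20,45,0,0,0,0],[0,-30,20,0,0,0,0],[0,0,0,0,0,0,0]]}}

```text
clock: 9.8
position: [0.5701, -0.0463, 0.24]
tool_rot: [1.297, 1.568, -0.219]
force: [-1.1, 0.8, -0.3]
grip_width: 0.0
```

```bash
python3 - <<'E'
from h import *
state()
w=grab('wrist','w3.png'); t=grab('scene','s4.png')
cv2.imwrite('pics/both3.png',np.vstack([cv2.resize(w,(448,280)),cv2.resize(t[150:290,200:424],(448,280),interpolation=2)]))
E
```

```text
t 9.8 p mm [570.1 -46.3 240. ] rel pad (xb,yb) [ 0.8 45.7] toolx [ 0.003 -0.001 -1.   ] jaw deg 3.1 F [-1.1  0.8 -0.3] w 0.0 q7 0.24
```

View pics/both3.png

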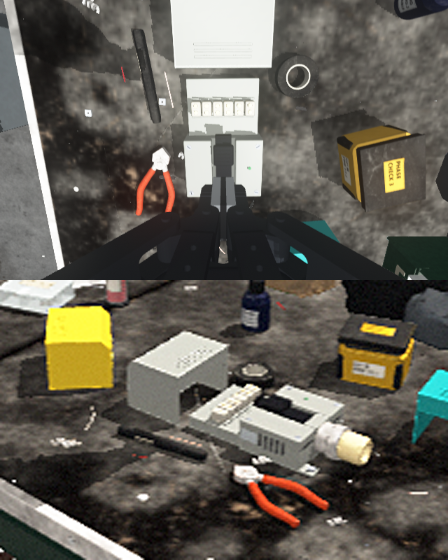

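The cover stands upright and clear of the deck, and the whole terminal strip is visible. The tab is up and the tools look undisturbed. The cover's face edge is at full-size row ~97, cols 247–389; I'll measure it.

```bash
python3 - <<'E'
from h import *
c=cam('wrist')
for p in[(247,97),(389,97)]:
    d=ray('wrist',p,.08,c)[:2]-PAD; print(1e3*(d@XB)-3.5,'cover y',1e3*(d@YB)-24.1+48.5)
for p in[(267,193)]:
    d=ray('wrist',p,.022,c)[:2]-PAD; print('deck end-ish',d)
g=[cv2.imread('pics/%s.png'%n)[150:290,180:440].astype(int) for n in('scene1','s4')]
state()
E
```

```text
-64.0556246211798 cover y 153.14181904031608
57.25061437995231 cover y 152.94508380972775
deck end-ish [-0.05846589  0.024535  ]
t 9.9 p mm [569.5 -43.5 238.1] rel pad (xb,yb) [ 0.4 48.6] toolx [-0.  0. -1.] jaw deg 3.3 F [-0.8 -0.  -0.4] w 0.0 q7 0.24
```

Cover at about y = 150 mm (limits 136–300), aligned and in line, and the arm is clear. I'm handing in.

```bash
python3 -c "
from h import *
print(workorder.job_done())"
```

```text
the job is handed in; nothing more can be done
None
```

The terminals are uncovered and the job is handed in at about 10 s of the allowed 38 s; no verdict was reported back. I pressed the snap tab about 4.7 mm down with the shut fingertips (about 4 N). Holding it there, I slid the cover straight off along box +y with only a few N of push, then backed off and raised the hand.

**Cover:** the last wrist picture puts it at about y = 153 mm in the box's frame; the fingertip travel suggested 149 mm. Both are inside the 136 to 300 mm limits. It is upright, square to the box and about 3 mm off its centreline.

**Tab and tools:** the tab looks sprung back up, though its angle was judged by eye only. The cutters, marker and tape look unmoved, also judged by eye, and the turquoise and yellow look-alikes were not touched.

**Arm:** it is clear of everything, with the TCP at z = 0.24 m and the force reading near zero.

No checks failed. The one disagreement was the pad, which lay about 3.5 mm further in box x than my first estimate; I corrected for it before pressing.

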